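Open a press-and-turn safety cap and lay it in the dish

ROBOT

A 6-joint arm with a two-finger parallel gripper is mounted at the origin on a cart in front of the work surface, level with it; the furniture and walls round the work are solid. World frame = base frame: x ahead of the robot, y to its left, z up, the work surface at z = 0. Lengths are in m, angles in rad, forces in N, time in s.
With the tool pointing down it reaches from about 0.35 to 0.85 m from the base axis. Payload 8.1 kg.
Tool frame: the origin (TCP) lies at the very end of the fingers, on their centre line; the grasp point (between the pads) lies 19 mm behind it; z points along the fingers, y is the line along which they close (so a half turn about z gives the same grasp; the last joint's range is limited). The gripper opens to 93 mm and grips with 3 to 60 N. Pads are 15 mm wide; open, the fingers measure 128 mm over their backs; the gripper's body (75 mm by 188 mm) begins 65 mm behind the grasp point.
Start: joints at [-1.215, 0.13, 1.488, -0, 1.523, -0.085], TCP at [0.256, -0.543, 0.219] pointing down, gripper open.
Joint ranges: [-2.96, 2.96], [-0.89, 2.26], [0.02, 2.5], [-1.34, 4.48], [0, 2.73], [-2.66, 2.66]. Speed limits (rad/s): [2.39, 2.39, 2.79, 3.14, 3.14, 3.14].

INTERFACE

Orientations are given as a rotation vector (axis times angle).
In Python, from plant import robot gives the robot as it stands. The module is installed in compiled form; this text tells all that it offers.
- The arm moves only by the tool play_rows, never from a script. Its argument "increments" is text: rows parted by semicolons, each of 5 numbers parted by spaces: the shift along the tool's x, y, z in mm, then the turn about the tool's z in degrees, then the closure, from -1 (fully open) to 1 (shut). In form: dx dy dz yaw claw; .... A call has 1 to 20 rows; each row is the pose to reach, as a shift and turn from the pose commanded when the call began, along the tool's axes at that moment; what a row does not reach only later rows make up. A row lasts 1/10 s, in which the tool goes at most 50 mm and 8.59 degrees, less where a joint would pass 70% of its speed; a pose out of reach is approached as far as the arm can. A call with a gripper value outside its range is refused whole. The fingers move at their own pace and stop on an object; "force" is the grip in N (left out, the last holds). Time passes only in rows, so rows that repeat a pose let the fingers close. It gives the time, the measured TCP pose, the force, the opening and the grip force at its end, in the units of the state.
- robot.read_state(): the state, without advancing time (a new reading comes with each control period).
- robot.read_camera(name): name is "side" or "top"; returns the picture (384x512x3 uint8, blue, green, red); there is no depth.
- robot.calibration(name): a dict with "vertical_fov" (degrees; the focal length in pixels is half the picture's height over the tangent of half this angle, whatever the lens; pixels are square), "cx", "cy" (the principal point, pixels), "rvec" (rotation vector, rad) and "tvec" (3), from world to camera coordinates, as OpenCV has them. Camera axes: x right, y down, z forward; pixel columns grow to the right and rows downward; lengths in m; the calibration is good to about 2 mm. A picture is of the moment at which its call begins. calibration takes no time and is no camera call.
- robot.close_job(): hands the job in; it is judged then, once.
Trained networks look in the newest picture that a camera, given by its name, has taken for a name from the list of things; names that differ only in an ending like _2 or _b are one class to them, and where a whole thing is asked for, a point or a joint stands for the part that bears it (a point fixed in the world has none). Each returns a list of dicts, best first, with "conf" (0 to 1); they miss things now and then, are a little off and sometimes report something else, mostly with a low value. They report only what shows in the picture. A call takes as long as a camera call. They do not tell look-alikes from the thing itself.
- robot.recognise(camera, query): "centre" ([x, y, z] in m, in world coordinates, good to about 4 mm: the middle of the surface that is visible of it).
- robot.regions_of(camera, query): "pixels" (384x512 bool, what is visible of it).
- robot.landmark_of(camera, query): "centre" ([x, y, z] in m, in world coordinates, good to about 4 mm: a listed point, or the origin of a listed thing).
The state is a dict: "t": time; "q": joint angles; "dq": joint speeds; "joint_torque": joint torques, N m; "tool_pos": TCP position; "orientation": TCP orientation; "force": force on the tool from outside, world axes, zero at the start; "wrist_torque": the same for the moment, N m; "opening": finger opening in m; "gripper_force": force on a finger pad.
Only numpy, scipy, OpenCV 4.12 (cv2) and the standard library are available. Lean on these libraries where they do the work, as an engineer would, in place of code of your own. Each camera call takes 0.05 s, during which the arm holds its last target. There are 200 camera calls.

TASK

Take the red child-resistant cap off the clamped white bottle: press it slowly down against its spring, until it bottoms lightly, without ramming it onto the neck or forcing it round, turn it anticlockwise (seen from above) while it is down until it comes free, and lift it off. Then set the cap down the right way up, flat inside the black round dish, without dropping it, and leave the beaker, the lidded tin and the brass weight where they stand.

Things in the scene. Friction and masses are not known exactly. Their poses are not given: they have to be found in the camera images.
- bottle: squat white bottle with a blue band, 92 mm across, clamped upright in a round dark steel foot 124 mm across that is fixed to the bench. Origin: centre of the foot's underside, z up. The neck's bayonet flange locks two lugs inside the cap; locked, the x axes of bottle and cap agree to about 2 degrees
- cap_seat (a point): where the centre of the cap's underside sits when locked, 114 mm above the bottle's origin. To turn, the cap must be pressed below this by a depth that differs from bottle to bottle, 2 to 10 mm; 1 mm lower than that depth it bottoms on the neck's hard rim. The seal's spring pushes up with 4 N at first movement plus 0.8 N per mm: 6 to 12 N where it comes free, then hard (friction adds up to 6 N)
- neck_rim: the neck's locking ring (white tube, 46 mm outside: the rim onto which the cap bottoms and the teeth that lock the lugs); origin: same as the bottle's, whatever its depth. More than 22 N on it, on top of the spring (ramming the cap down; 5 mm/s is slow enough, or forcing it round while not pressed far enough), is too much
- cap: red cap, 60 g, 65.5 mm tall: hollow skirt 68 mm across, 31.5 mm tall, with a flat shoulder on top, and above it a ribbed round grip 46 mm across, 34 mm tall, to be gripped on any side; fingertips may rest and push on the 11 mm wide shoulder round the grip. White arrow on top: opening direction. Origin: centre of its underside, z up; x runs through its two lugs
- cap_grip (a point): point on the cap's axis half-way up its ribbed grip, 48.5 mm above the cap's underside and 17 mm above the shoulder
- dish: loose round black dish, 100 mm across, 14 mm tall, with a rim 3 mm thick; origin: centre of its underside, z up. Its floor is 4 mm above that and 92 mm across, so the 68 mm cap lies inside
- beaker_mid (a point): middle of a loose white plastic beaker, 66 mm across, 85 mm tall (bystander)
- tin_mid (a point): middle of a loose grey lidded tin, 68 mm across, 45 mm tall (bystander)
- brass_weight_mid (a point): middle of a loose brass weight, 38 mm across, 40 mm tall (bystander)
- neck_gap (a point): middle of one of the two gaps in the flange (under the cap), 29.5 mm from the bottle's axis. With the cap turned 52 to 74 degrees anticlockwise (from above) its lugs stand in the gaps: the spring lifts it to its first height and it pulls straight up. A solid stop ends the turn at 76. Short of 52 degrees the flange holds the cap down. It cannot turn clockwise from the lock
Not all that is in view belongs to the job. Of the things that look like the bottle, take the one that is nearest to the robot's base at the start. There is more than one size of the dish; the job needs the smaller.

How it is judged:
By the outcome, as a careful person would: the job done as asked, in the order asked, and still so for the second after the job is handed in, with the robot touching nothing.
It also fails if it takes over 64 s, if anything falls off the work surface, if the arm or the gripper's body presses on something with over 40 N, if the wrist force passes 120 N, or if a joint passes its speed limit or range.

## Working session

There is one attempt and no reset: what is moved stays moved. The work goes in short steps, Python scripts to look and compute and a tool call to move; the robot and the scene stay as the last step left them, time stands still between calls to the robot, and variables do not carry over. Pictures are saved under pics/ and viewed, at most 10 in all, crops included, and the job is handed in when it is done.

Besides the shell and the picture viewer there is one more tool, called as a command line: name --argument value ..., lists and objects as JSON in quotes. play_rows: Moves the arm, as the interface text tells. Its arguments: {"type":"object","properties":{"increments":{"type":"string"},"force":{"type":"number"}},"required":["increments"]}

```bash
mkdir -p pics; cat > h.py <<'E'
import numpy as np, cv2
from plant import robot
def proj(cam,P):
    c=robot.calibration(cam); f=192/np.tan(np.radians(c["vertical_fov"])/2)
    K=np.array([[f,0,c["cx"]],[0,f,c["cy"]],[0,0,1.]])
    return cv2.projectPoints(np.array(P,float).reshape(-1,3),np.array(c["rvec"],float),np.array(c["tvec"],float),K,None)[0].reshape(-1,2).round(1)
def ray(cam,uv,z):
    c=robot.calibration(cam); f=192/np.tan(np.radians(c["vertical_fov"])/2)
    R=cv2.Rodrigues(np.array(c["rvec"],float))[0]; C=-R.T@np.array(c["tvec"],float).ravel()
    d=R.T@np.array([(uv[0]-c["cx"])/f,(uv[1]-c["cy"])/f,1]); return (C+d*(z-C[2])/d[2]).round(4)
E
python3 - <<'E'
from h import *
ims=[]
for c in("side","top"):
    im=robot.read_camera(c); ims.append(im)
    k=robot.calibration(c);print(c,k)
cv2.imwrite("pics/a.png",cv2.resize(np.hstack(ims),(800,300),interpolation=cv2.INTER_AREA))
cv2.imwrite("pics/side.png",ims[0]);cv2.imwrite("pics/top.png",ims[1])
for c in("side","top"):
    for q in("cap_grip","cap","bottle","cap_seat","dish","beaker_mid","tin_mid","brass_weight_mid"):
        for r in robot.landmark_of(c,q): print(c,q,np.round(r["centre"],3),round(r["conf"],2),proj(c,r["centre"])[0])
E
```

```text
side {'vertical_fov': 47.09622452577279, 'cx': 253.81354727231786, 'cy': 195.73332267474862, 'rvec': array([ 0.10993319,  2.85761955, -1.28011263]), 'tvec': array([0.54617556, 0.01595721, 1.27978207])}
top {'vertical_fov': 48.45329554065957, 'cx': 259.9325826266588, 'cy': 194.50554248162754, 'rvec': array([ 2.15563223, -2.16521727,  0.06835705]), 'tvec': array([0.08346725, 0.5675689 , 1.12499018])}
side cap_grip [0.512 0.098 0.164] 0.94 [269.7 191.5]
side cap [0.51  0.101 0.112] 0.8 [270.4 207.9]
side cap [0.524 0.127 0.128] 0.3 [265.8 210.5]
side bottle [0.513 0.094 0.004] 0.84 [268.8 235.2]
side bottle [0.528 0.341 0.   ] 0.77 [272.5 315.6]
side cap_seat [0.51  0.094 0.118] 0.97 [270.  204.1]
side cap_seat [0.529 0.345 0.114] 0.82 [272.7 286.8]
side cap_seat [0.513 0.098 0.162] 0.56 [269.3 192.3]
side dish [ 0.574 -0.222  0.001] 0.89 [240.9 165.5]
side dish [ 0.383 -0.197 -0.002] 0.58 [300.8 167.7]
side beaker_mid [ 0.733 -0.032  0.043] 0.79 [187.4 198.3]
side beaker_mid [0.524 0.126 0.128] 0.61 [265.6 210.2]
side tin_mid [ 0.385 -0.047  0.018] 0.67 [308.1 193.8]
side brass_weight_mid [0.708 0.238 0.02 ] 0.51 [194.1 279.3]
top cap_grip [0.508 0.097 0.162] 0.79 [251.6 214.5]
top cap_grip [ 0.389 -0.04   0.02 ] 0.72 [305.5 261.3]
top cap [0.508 0.098 0.108] 0.69 [252.2 215.6]
top bottle [0.53  0.344 0.   ] 0.61 [165.6 209.7]
top cap_seat [0.513 0.095 0.117] 0.84 [253.3 213.3]
top cap_seat [0.527 0.343 0.114] 0.59 [154.3 208.3]
top dish [ 0.384 -0.195 -0.002] 0.82 [362.2 262.6]
top dish [ 0.575 -0.218  0.002] 0.66 [369.3 192.2]
top dish [0.509 0.098 0.163] 0.37 [251.2 214.1]
top dish [0.512 0.096 0.112] 0.21 [253.1 213.9]
top beaker_mid [ 0.737 -0.034  0.043] 0.68 [302.4 131.3]
top beaker_mid [0.708 0.237 0.018] 0.23 [203.5 144.8]
top tin_mid [ 0.386 -0.042  0.02 ] 0.7 [306.1 262.3]
top brass_weight_mid [0.706 0.237 0.018] 0.68 [203.5 145.5]
```

View pics/side.png

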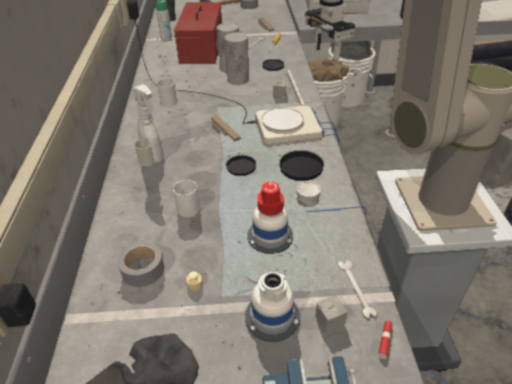

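View pics/top.png

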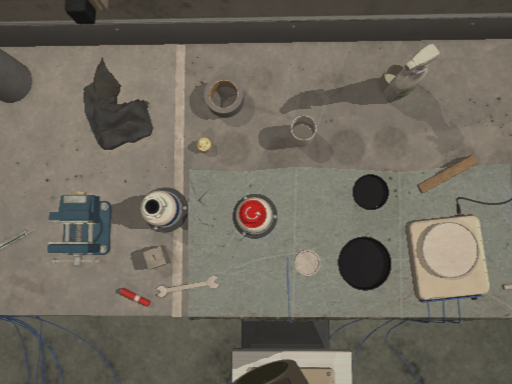

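Two bottles show: the red-capped one (side 270,210; top 254,215), 0.52 m from the base, and an open one (side 272,300; top 162,209), 0.63 m away. The nearer one carries the cap, so it is the one. Two dishes show: top (371,192) is 36 px wide and top (364,263) is 52 px wide, so the job needs the first. I'll refine these with regions and confirm in one crop.

```bash
python3 - <<'E'
from h import *
t=cv2.imread("pics/top.png");s=cv2.imread("pics/side.png")
# dishes: dark blobs' width in top view
for nm,im,boxes in(("top",t,[(345,165,400,215),(330,230,398,298)]),("side",s,[(220,148,262,180),(272,145,330,185)])):
    for x0,y0,x1,y1 in boxes:
        m=(im[y0:y1,x0:x1].max(2)<50).astype(np.uint8)
        n,l,st,ce=cv2.connectedComponentsWithStats(m);i=1+st[1:,4].argmax()
        x,y,w,h=st[i,:4]; c=(x0+x+(w-1)/2,y0+y+(h-1)/2)
        print(nm,c,w,h,"centre z=.014",ray(nm,c,.014),"width",np.linalg.norm(ray(nm,(x0+x,c[1]),.014)-ray(nm,(x0+x+w,c[1]),.014)).round(3))
# red cap
hs=[]
for nm,im,b in(("top",t,(225,190,285,245)),("side",s,(245,175,300,225))):
    x0,y0,x1,y1=b; p=im[y0:y1,x0:x1].astype(int); m=((p[...,2]>1.8*p[...,1])&(p[...,2]>90))
    ys,xs=np.nonzero(m); print(nm,"red bbox",xs.min()+x0,xs.max()+x0,ys.min()+y0,ys.max()+y0)
for P in([.511,.097,.1795],[.511,.097,.1455]):
    for nm in("top","side"):
        a=np.linspace(0,6.283,40);r=.023 if P[2]>.16 else .034
        q=proj(nm,np.c_[P[0]+r*np.cos(a),P[1]+r*np.sin(a),0*a+P[2]])
        print(nm,P,"pred bbox",q.min(0),q.max(0))
c1=cv2.resize(t[170:250,215:300],None,fx=4,fy=4);c2=cv2.resize(s[140:300,230:330],(200,320))
c3=cv2.resize(t[165:300,325:400],(178,320))
cv2.imwrite("pics/crop.png",np.hstack([c1,c2,c3]))
print(robot.read_state())
E
```

```text
top (np.float64(370.5), np.float64(192.0)) 36 35 centre z=.014 [ 0.5743 -0.2188  0.014 ] width 0.097
top (np.float64(364.0), np.float64(263.0)) 53 53 centre z=.014 [ 0.3837 -0.1964  0.014 ] width 0.141
side (np.float64(240.5), np.float64(160.0)) 28 9 centre z=.014 [ 0.5745 -0.2348  0.014 ] width 0.091
side (np.float64(301.5), np.float64(159.0)) 42 15 centre z=.014 [ 0.378  -0.2214  0.014 ] width 0.135
top red bbox 239 265 200 227
side red bbox 258 283 182 215
top [0.511, 0.097, 0.1795] pred bbox [241.4 203. ] [261.1 222.7]
side [0.511, 0.097, 0.1795] pred bbox [260.5 180.4] [279.5 192.7]
top [0.511, 0.097, 0.1455] pred bbox [237.9 199.5] [266.  227.6]
side [0.511, 0.097, 0.1455] pred bbox [256.2 187.9] [283.7 206.2]
{'t': 0.9, 'q': array([-1.21542787e+00,  1.30394678e-01,  1.48820042e+00,  3.21798952e-05,
        1.52298516e+00, -8.54002611e-02]), 'dq': array([ 1.21922577e-03,  7.26470380e-04,  7.17232857e-04, -8.48038307e-04,
        6.34830058e-05,  2.74957142e-04]), 'joint_torque': array([-1.00294656e-03, -5.59751737e+01, -4.92066443e+01,  7.67138321e-02,
        2.25176004e-02, -1.54007239e-05]), 'tool_pos': array([ 0.25601592, -0.54265032,  0.21863817]), 'orientation': array([3.06560128e+00, 6.86762835e-01, 5.26516198e-05]), 'force': array([ 0.35186071,  0.07707105, -0.3253707 ]), 'wrist_torque': array([-0.04156264,  0.04555044, -0.02904615]), 'gripper_force': 0.0, 'opening': 0.09299781654074413}
```

View pics/crop.png

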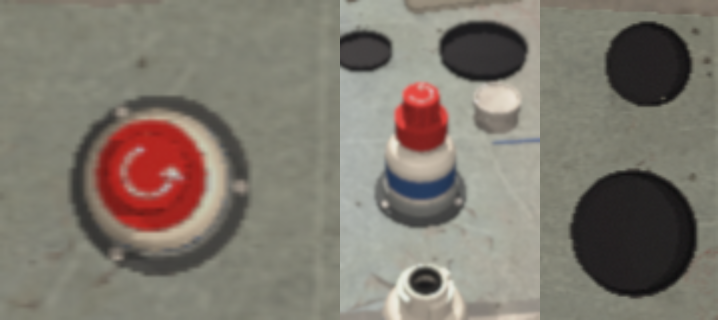

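The crop confirms it: red cap with arrow on the nearer bottle, top (254,215), at about (0.510, 0.097) with its top at about 0.18. The small dish is the upper one at top (371,192), at about (0.575, -0.219). Next I go above the cap.

play_rows --increments "50 -47 -15 0 -1;100 -94 -25 0 -1;151 -141 -25 0 -1;201 -188 -25 0 -1;251 -235 -25 0 -1;301 -282 -25 0 -1;352 -329 -25 0 -1;402 -376 -25 0 -1;452 -423 -25 0 -1;503 -470 -25 0 -1;503 -470 -25 0 -1;503 -470 -25 0 -1;503 -470 -25 0 -1;503 -470 -25 0 -1;503 -470 -25 0 -1;503 -470 -25 0 -1;503 -470 -25 0 -1" --force 20

```text
t: 2.6
tool_pos: [0.5102, 0.0962, 0.2436]
orientation: [3.065, 0.686, -0.0]
force: [-0.1, -0.0, -0.3]
opening: 0.0929
gripper_force: 0.0
```

```bash
python3 - <<'E'
from h import *
im=robot.read_camera("side"); t=robot.read_camera("top")
print(robot.read_state()["tool_pos"],robot.read_state()["q"],proj("side",robot.read_state()["tool_pos"]))
cv2.imwrite("pics/b.png",np.hstack([cv2.resize(im[100:260,190:350],(400,400)),cv2.resize(t[135:295,175:335],(400,400))]))
for c in("side","top"):
  for q in("cap_grip","cap_seat","cap"):
    for r in robot.landmark_of(c,q)[:2]: print(c,q,np.round(r["centre"],4),round(r["conf"],2))
E
```

```text
[0.51026738 0.09579156 0.24380127] [ 8.69598224e-02 -9.91549730e-02  1.67452204e+00 -2.31179512e-04
  1.56600226e+00  1.21870785e+00] [[270.3 165.1]]
side cap_grip [0.5133 0.0996 0.1635] 0.63
side cap_seat [0.5107 0.0965 0.1138] 0.86
side cap_seat [0.5296 0.3451 0.1129] 0.84
side cap [0.5119 0.0972 0.1141] 0.86
top cap_grip [ 0.5735 -0.219  -0.0006] 0.16
top cap_seat [0.5256 0.3442 0.1124] 0.73
top cap [ 0.5725 -0.2168 -0.0021] 0.67
```

View pics/b.png

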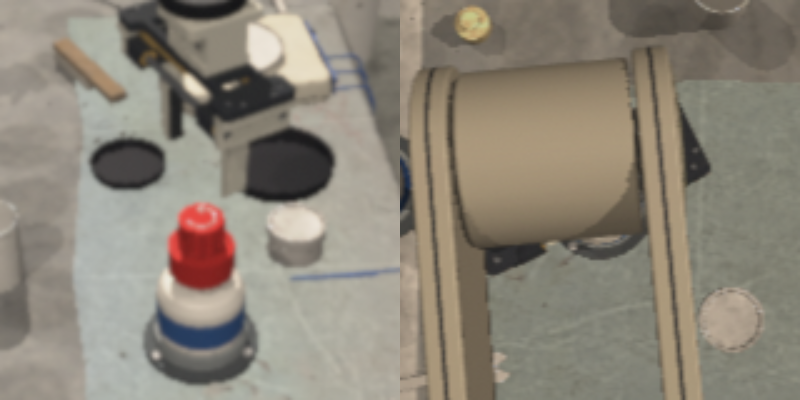

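The gripper stands over the cap, with the fingers on either side of it and clear (side crop: fingers at 175,110 and 232,165; cap at 203,215). I descend to 3 mm above the shoulder and close.

play_rows --increments "1 -1 10 0 -1;1 -1 25 0 -1;1 -1 40 0 -1;1 -1 55 0 -1;1 -1 70 0 -1;1 -1 80 0 -1;1 -1 88 0 -1;1 -1 92 0 -1;1 -1 95 0 -1;1 -1 95 0 -1;1 -1 95 0 -1" --force 20

```text
t: 4.1
tool_pos: [0.5113, 0.0984, 0.1492]
orientation: [3.065, 0.687, 0.002]
force: [-0.0, -0.4, 0.6]
opening: 0.0929
gripper_force: 0.0
```

play_rows --increments "0 0 0 0 1;0 0 0 0 1;0 0 0 0 1;0 0 0 0 1;0 0 0 0 1;0 0 0 0 1;0 0 0 0 1;0 0 0 0 1;0 0 0 0 1;0 0 0 0 1" --force 20

```text
t: 5.1
tool_pos: [0.5111, 0.0981, 0.1488]
orientation: [3.065, 0.686, 0.001]
force: [0.4, -3.0, 1.3]
opening: 0.0459
gripper_force: 20.0
```

play_rows --increments "0 0 0 0 1;0 0 0 0 1;0 0 0.4 0 1;0 0 0.8 0 1;0 0 1.2 0 1;0 0 1.6 0 1;0 0 2 0 1;0 0 2 0 1" --force 40

```text
t: 5.9
tool_pos: [0.5112, 0.0982, 0.1473]
orientation: [3.065, 0.687, 0.001]
force: [-0.3, -4.3, 5.7]
opening: 0.0459
gripper_force: 40.0
```

play_rows --increments "0 0 0.3 0 1;0 0 0.6 0 1;0 0 0.9 0 1;0 0 1.2 0 1;0 0 1.2 0 1"

```text
t: 6.4
tool_pos: [0.5113, 0.0982, 0.1463]
orientation: [3.065, 0.687, 0.001]
force: [-1.8, -4.8, 7.0]
opening: 0.0456
gripper_force: 40.0
```

play_rows --increments "0 0 0.3 0 1;0 0 0.6 0 1;0 0 0.9 0 1;0 0 1.2 0 1;0 0 1.2 0 1"

```text
t: 6.9
tool_pos: [0.5113, 0.0982, 0.1453]
orientation: [3.065, 0.687, 0.002]
force: [-1.9, -5.1, 8.2]
opening: 0.0454
gripper_force: 40.0
```

play_rows --increments "0 0 0.3 0 1;0 0 0.6 0 1;0 0 0.9 0 1;0 0 1 0 1;0 0 1 0 1"

```text
t: 7.4
tool_pos: [0.5115, 0.0982, 0.1447]
orientation: [3.065, 0.687, 0.002]
force: [-2.6, -4.2, 11.3]
opening: 0.0454
gripper_force: 40.0
```

play_rows --increments "0 0 0.3 0 1;0 0 0.6 0 1;0 0 0.6 0 1;0 0 0.6 0 1"

```text
t: 7.8
tool_pos: [0.5115, 0.0982, 0.1447]
orientation: [3.065, 0.687, 0.003]
force: [-4.9, -4.7, 14.5]
opening: 0.0456
gripper_force: 40.0
```

```bash
python3 - <<'E'
from h import *
im=robot.read_camera("side")
cv2.imwrite("pics/c.png",cv2.resize(im[150:260,220:330],(600,600)))
s=robot.read_state();print(s["tool_pos"],s["force"])
E
```

```text
[0.51150255 0.09819782 0.14464214] [-4.51655943 -5.204258   14.67490302]
```

View pics/c.png

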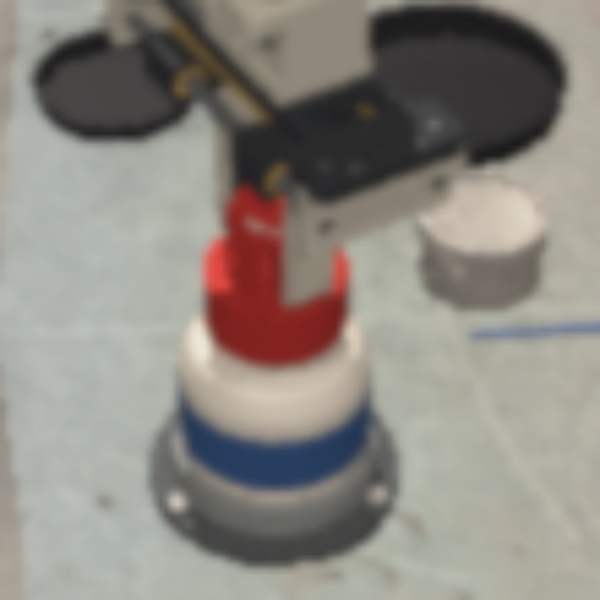

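Contact is hard at 4.1 mm of travel, with about 6 N over the spring, so the cap has bottomed lightly. The picture shows the fingertips on the grip near the shoulder (300,300). I try a small turn anticlockwise (negative yaw) and check the torque.

play_rows --increments "0 0 0 -1.5 1;0 0 0 -3 1;0 0 0 -4 1;0 0 0 -4 1"

```text
t: 8.25
tool_pos: [0.5116, 0.0984, 0.1446]
orientation: [3.039, 0.794, 0.003]
force: [-3.9, -5.3, 14.5]
opening: 0.0456
gripper_force: 40.0
```

```bash
python3 - <<'E'
from h import *
s=robot.read_state();print(s["tool_pos"],s["force"],s["wrist_torque"],2*np.degrees(np.arctan2(*s["orientation"][[1,0]])))
E
```

```text
[0.51164459 0.09835376 0.14462696] [-3.88128163 -5.3251683  14.46509711] [-0.74234405  0.84031481 -0.10346407] 29.2769360364705
```

play_rows --increments "0 0 0 -2 1;0 0 0 -4 1;0 0 0 -6 1;0 0 0 -8 1;0 0 0 -8 1"

```text
t: 8.75
tool_pos: [0.5117, 0.0984, 0.1446]
orientation: [2.976, 1.005, 0.003]
force: [-2.8, -4.0, 13.8]
opening: 0.0458
gripper_force: 40.0
```

```bash
python3 - <<'E'
from h import *
s=robot.read_state();print(s["tool_pos"],s["force"],s["wrist_torque"],2*np.degrees(np.arctan2(*s["orientation"][[1,0]])))
E
```

```text
[0.51171655 0.09842278 0.14463168] [-2.80666194 -4.04121427 13.78282576] [-0.72559411  0.72968112 -0.01520924] 37.31711898883011
```

Turning freely. I continue to about 63° in all.

play_rows --increments "0 0 0 -3 1;0 0 0 -7 1;0 0 0 -11 1;0 0 0 -15 1;0 0 0 -19 1;0 0 0 -23 1;0 0 0 -27 1;0 0 0 -31 1;0 0 0 -35 1;0 0 0 -39 1;0 0 0 -43 1;0 0 0 -47 1;0 0 0 -50 1;0 0 0 -51.5 1;0 0 0 -51.5 1"

```text
t: 10.25
tool_pos: [0.5107, 0.0986, 0.1446]
orientation: [-2.244, -2.198, -0.0]
force: [-8.4, -3.2, 18.2]
opening: 0.0456
gripper_force: 40.0
```

```bash
python3 - <<'E'
from h import *
s=robot.read_state();print(s["tool_pos"],s["force"],s["wrist_torque"],2*np.degrees(np.arctan2(*s["orientation"][[1,0]])))
E
```

```text
[0.51066393 0.09863738 0.1445938 ] [-8.40521654 -3.15255939 18.21064469] [-0.70008469  1.93642126 -0.14078439] -271.19147436722295
```

play_rows --increments "0 0 -0.7 0 1;0 0 -1.4 0 1;0 0 -2.1 0 1;0 0 -2.8 0 1;0 0 -3.5 0 1;0 0 -4.2 0 1;0 0 -4.9 0 1;0 0 -5.5 0 1;0 0 -6 0 1;0 0 -6 0 1"

```text
t: 11.25
tool_pos: [0.5106, 0.0985, 0.1485]
orientation: [-2.245, -2.197, 0.0]
force: [-3.0, -0.4, 0.9]
opening: 0.0455
gripper_force: 40.0
```

play_rows --increments "0 0 -1 0 1;0 0 -2 0 1;0 0 -3 0 1;0 0 -4 0 1;0 0 -5 0 1;0 0 -6 0 1;0 0 -6 0 1"

```text
t: 11.95
tool_pos: [0.5106, 0.0983, 0.1546]
orientation: [-2.245, -2.197, 0.001]
force: [-4.0, -1.1, -0.7]
opening: 0.0457
gripper_force: 40.0
```

play_rows --increments "0 0 -5 0 1;0 0 -10 0 1;0 0 -16 0 1;0 0 -24 0 1;0 0 -34 0 1;0 0 -45 0 1;0 0 -57 0 1;0 0 -70 0 1;0 0 -82 0 1;0 0 -92 0 1;0 0 -97 0 1;0 0 -100 0 1;0 0 -100 0 1"

```text
t: 13.25
tool_pos: [0.511, 0.0984, 0.2548]
orientation: [2.245, 2.197, 0.0]
force: [-0.9, -0.3, -0.4]
opening: 0.0452
gripper_force: 40.0
```

```bash
python3 - <<'E'
from h import *
s=robot.read_state();p=s["tool_pos"];print(p,s["force"])
im=robot.read_camera("side");cv2.imwrite("pics/d.png",cv2.resize(im[90:270,180:340],(534,600)))
for q in("cap","cap_grip"):
  for r in robot.landmark_of("side",q)[:2]: print(q,np.round(r["centre"],4),r["conf"])
ds=[r["centre"] for c in("side","top") for _ in range(2) for r in(robot.read_camera(c) is not None and robot.landmark_of(c,"dish"))[:3]]
print(np.round(ds,4))
v=s["orientation"];R=cv2.Rodrigues(v)[0]
print("tool delta to dish mm",(R.T@(np.array([.5745,-.219,p[2]])-p)*1000).round(1))
E
```

```text
[0.5109527  0.09837213 0.25476066] [-0.86227757 -0.32269435 -0.38728395]
cap [0.5102 0.0999 0.2217] 0.79
[[ 3.815e-01 -1.963e-01 -1.000e-03]
 [ 5.721e-01 -2.190e-01  3.000e-04]
 [ 3.823e-01 -1.957e-01 -6.300e-03]
 [ 5.723e-01 -2.207e-01  1.700e-03]
 [ 3.838e-01 -1.956e-01 -7.000e-04]
 [ 5.715e-01 -2.170e-01  2.800e-03]
 [ 3.849e-01 -1.944e-01 -3.100e-03]
 [ 5.737e-01 -2.169e-01 -6.000e-04]]
tool delta to dish mm [-315.9   70.4   -0. ]
```

View pics/d.png

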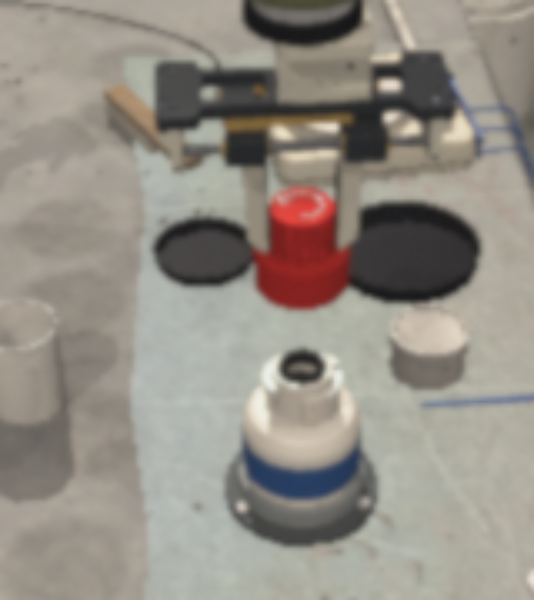

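The cap is off and held level (305,250 in the crop) and the neck is bare. Next I carry it over the small dish.

play_rows --increments "-10 2 0 0 1;-30 7 0 0 1;-60 13 0 0 1;-95 21 0 0 1;-130 29 0 0 1;-165 36 0 0 1;-200 44 0 0 1;-235 52 0 0 1;-265 58 0 0 1;-290 64 0 0 1;-306 67 0 0 1;-316 69.5 0 0 1;-316 69.5 15 0 1;-316 69.5 40 0 1;-316 69.5 70 0 1;-316 69.5 100 0 1;-316 69.5 130 0 1;-316 69.5 150 0 1;-316 69.5 160 0 1;-316 69.5 160 0 1"

```text
t: 15.8
tool_pos: [0.5721, -0.2174, 0.0923]
orientation: [-2.242, -2.196, 0.002]
force: [-0.6, -0.6, 0.1]
opening: 0.0457
gripper_force: 40.0
```

```bash
python3 - <<'E'
from h import *
s=robot.read_state();p=s["tool_pos"];print(p,s["force"],s["orientation"])
im=robot.read_camera("side");t=robot.read_camera("top");cv2.imwrite("pics/e.png",np.hstack([cv2.resize(im[90:210,180:300],(400,400)),cv2.resize(t[140:240,320:420],(400,400))]))
for q in("cap","dish"):
 for c in("side","top"):
  for r in robot.landmark_of(c,q)[:2]: print(c,q,np.round(r["centre"],4),r["conf"])
E
```

```text
[ 0.57212993 -0.21743904  0.09230805] [-0.5574153  -0.58941782  0.08842718] [-2.24163312e+00 -2.19587937e+00  1.79945978e-03]
side cap [ 0.5725 -0.2175  0.0546] 0.56
side cap [0.5102 0.0966 0.1149] 0.39
top cap [ 0.5723 -0.2168  0.0563] 0.62
top cap [ 0.5704 -0.217   0.0027] 0.26
side dish [ 0.3825 -0.1957 -0.0058] 0.86
side dish [ 0.5727 -0.2222  0.001 ] 0.85
top dish [ 0.5732 -0.218  -0.0009] 0.69
top dish [ 3.844e-01 -1.934e-01  1.000e-04] 0.69
```

View pics/e.png

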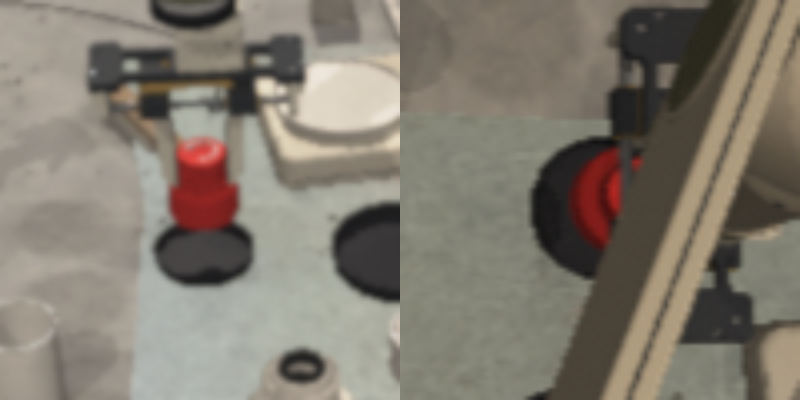

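The cap hangs centred over the small dish in both views, within about 3 mm. I lower it, then go slowly until it touches.

play_rows --increments "0 -1 10 0 1;0 -1 22 0 1;0 -1 34 0 1;0 -1 42 0 1;0 -1 46 0 1;0 -1 48 0 1;0 -1 49 0 1;0 -1 50 0 1;0 -1 50 0 1"

```text
t: 17.0
tool_pos: [0.5728, -0.2192, 0.045]
orientation: [2.245, 2.197, 0.0]
force: [0.6, -0.6, -0.9]
opening: 0.0456
gripper_force: 40.0
```

play_rows --increments "0 0 0.4 0 1;0 0 0.8 0 1;0 0 1.2 0 1;0 0 1.6 0 1;0 0 2 0 1;0 0 2 0 1"

```text
t: 17.6
tool_pos: [0.5724, -0.219, 0.0425]
orientation: [-2.245, -2.197, 0.0]
force: [0.5, 0.5, -0.9]
opening: 0.046
gripper_force: 40.0
```

play_rows --increments "0 0 0.4 0 1;0 0 0.8 0 1;0 0 1.2 0 1;0 0 1.6 0 1;0 0 2 0 1;0 0 2 0 1"

```text
t: 18.2
tool_pos: [0.5724, -0.219, 0.0405]
orientation: [-2.245, -2.197, 0.0]
force: [-0.1, 1.2, -0.4]
opening: 0.0453
gripper_force: 40.0
```

play_rows --increments "0 0 0.3 0 1;0 0 0.6 0 1;0 0 0.9 0 1;0 0 1.2 0 1;0 0 1.2 0 1"

```text
t: 18.7
tool_pos: [0.5725, -0.219, 0.0394]
orientation: [-2.245, -2.197, 0.0]
force: [-0.3, 0.4, -0.3]
opening: 0.0454
gripper_force: 40.0
```

play_rows --increments "0 0 0.3 0 1;0 0 0.6 0 1;0 0 0.9 0 1;0 0 1.2 0 1;0 0 1.2 0 1"

```text
t: 19.2
tool_pos: [0.5726, -0.2191, 0.039]
orientation: [2.245, 2.197, -0.0]
force: [-3.6, 0.7, 6.8]
opening: 0.0453
gripper_force: 40.0
```

It touched at 0.039, as predicted. I ease off, open and retreat upward.

play_rows --increments "0 0 -0.5 0 1;0 0 -0.5 0 0.8;0 0 -0.5 0 0.4;0 0 -0.5 0 0;0 0 -0.5 0 -0.5;0 0 -0.5 0 -1;0 0 -0.5 0 -1;0 0 -0.5 0 -1;0 0 -0.5 0 -1;0 0 -0.5 0 -1" --force 10

```text
t: 20.2
tool_pos: [0.5725, -0.219, 0.0387]
orientation: [-2.245, -2.197, 0.0]
force: [0.4, -0.5, 0.2]
opening: 0.0897
gripper_force: 0.0
```

play_rows --increments "0 0 -3 0 -1;0 0 -8 0 -1;0 0 -16 0 -1;0 0 -28 0 -1;0 0 -45 0 -1;0 0 -65 0 -1;0 0 -90 0 -1;0 0 -115 0 -1;0 0 -140 0 -1;0 0 -160 0 -1;-30 0 -170 0 -1;-70 0 -170 0 -1;-110 0 -170 0 -1;-150 0 -170 0 -1;-185 0 -170 0 -1;-210 0 -170 0 -1;-220 0 -170 0 -1;-220 0 -170 0 -1"

```text
t: 22.0
tool_pos: [0.5674, -0.44, 0.2096]
orientation: [2.247, 2.195, 0.0]
force: [0.6, -0.4, -0.4]
opening: 0.0933
gripper_force: 0.0
```

```bash
python3 - <<'E'
from h import *
s=robot.read_state();print(s["t"],s["tool_pos"],s["force"])
im=robot.read_camera("side");t=robot.read_camera("top");cv2.imwrite("pics/f.png",np.hstack([cv2.resize(im[120:300,150:330],(400,400)),cv2.resize(t[110:290,220:400],(400,400))]))
for q in("cap","dish","beaker_mid","tin_mid","brass_weight_mid"):
 for c in("side","top"):
  for r in robot.landmark_of(c,q)[:2]: print(c,q,np.round(r["centre"],4),r["conf"])
E
```

```text
22.0 [ 0.56744523 -0.44003083  0.20959918] [ 0.64391234 -0.36986149 -0.40017524]
side cap [ 0.5746 -0.2169  0.0036] 0.87
top cap [ 0.5718 -0.2191  0.0022] 0.68
side dish [ 0.3813 -0.197  -0.0049] 0.68
side dish [ 0.5728 -0.2199  0.0023] 0.5
top dish [ 0.5738 -0.219   0.0021] 0.75
top dish [ 0.3824 -0.1937 -0.001 ] 0.58
side beaker_mid [ 0.7387 -0.0319  0.0399] 0.59
top beaker_mid [ 0.7367 -0.0334  0.0413] 0.96
side tin_mid [ 0.3863 -0.0487  0.0215] 0.96
side tin_mid [ 0.7317 -0.0319  0.0382] 0.35
top tin_mid [ 0.3883 -0.0405  0.0199] 0.79
side brass_weight_mid [0.7098 0.2382 0.0175] 0.79
top brass_weight_mid [0.7063 0.2372 0.0152] 0.53
top brass_weight_mid [ 0.5692 -0.218   0.0035] 0.46
```

View pics/f.png

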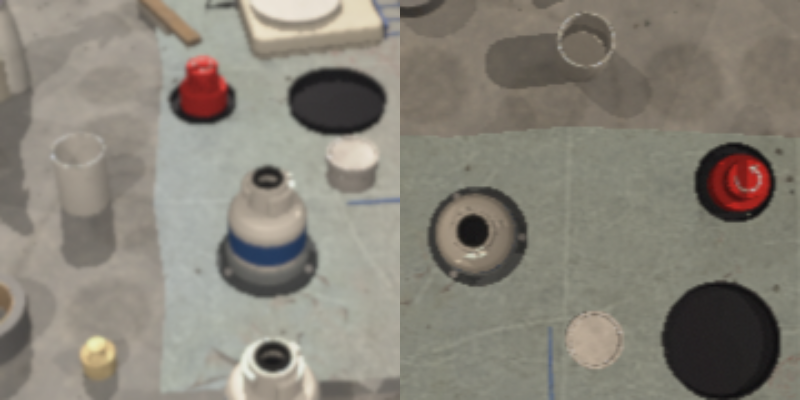

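The cap lies upright inside the small dish (top crop 738,180), and the beaker, tin and weight have not moved. I hand the job in.

```bash
python3 -c "
from plant import robot
print(robot.close_job())"
```

```text
the job is handed in; nothing more can be done
None
```

The red cap is off the bottle and lies upright inside the small black dish, the beaker, tin and brass weight were left where they stood, and the job was handed in at about 22 s (the hand-in gave no verdict).

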